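# Rock a pendulum angle gauge on a worn stud until it reads true

## Task

Take the pendulum angle gauge off the beam offcut by its black handle and set it upright on the stud, with the V-groove under its base sitting over the stud's domed head. Then rock the gauge sideways on the stud until its swinging pointer comes to rest on the small index tab at the edge of the dial, and finish holding it there: gripped, resting on the stud head, still, face vertical, pointer on the tab. Leave the other things on the bench where they are.

Things in the scene. Friction and masses are not known exactly. Their poses are not given: they have to be found in the camera images.
- gauge: Pendulum angle gauge, aluminium, about 0.3 kg, loose, starting upright on the offcut. Origin: centre of its underside; z up, x = normal of the white dial face (starts roughly away from the robot), y along its width. Base 110 mm (y) x 30 (x) x 22 high, a 90 degree V-groove 20 mm wide, 10 deep along x under its middle. Plate 6 mm thick above it to z = 98.
- grip (a point): Grip point on the gauge's black handle block (gauge frame 0, 0, 138 mm; axes as the gauge): 18 mm thick (x), 44 wide (y), z = 96 to 160 mm. Pinch it across its thickness, from above. The gauge can turn a little in the grip about the pinch line, so the pointer, not the tool angle, tells the true tilt.
- groove (a point): Bottom (apex) of the V-groove, gauge frame 0, 0, 10 mm. Seated on the stud, the centre of the dome lies about 13 mm below this point along the gauge's z.
- pointer (a joint): Free pendulum, a black needle 50 mm long with a round bob before the dial, pivot 88 mm above the gauge's underside, axis the gauge's x. 0 = along the gauge's -z; positive = tip towards its +y (right, looking at the dial). It stays plumb: rocking the gauge by -a about its x (top leaning to its +y) makes it read +a. Settles within 1 s.
- pointer_tip (a point): Tip of the pointer, 50 mm from the pivot; z points back to the pivot.
- index (a joint): Angle at which the index tab is set, same axis, zero and sense as the pointer: 0.17 to 0.44, so always to the right of the dial's middle, looking at the dial. It stays where it is set and the robot need not touch it. The pointer is on the mark when both joints read the same.
- index_mark (a point): Index tab: a small brass tab 6.5 mm wide at the lower rim of the dial, 52 mm from the pivot; z points to the pivot.
- offcut: Fixed offcut of steel I-beam, 64 mm (x) by 170 mm (y), 50 mm high, lying flat; origin: centre of its underside. The gauge starts on its top.
- stud_block: Fixed aluminium block 80 x 80 x 40 mm with clamps on two sides (134 mm overall along x) and an upright 12 mm threaded steel stud in a nut. Origin: centre of its underside.
- stud_head (a point): Centre of the stud's domed head, 88 mm above the bench. Dome of radius 9 mm with a worn lump on its upper +x side that stands out up to 1 mm, so the seat is uneven. With the groove seated and the gauge upright, the gauge's underside is 91 to 93 mm above the bench.
- oil_can: Blue can, 56 mm across, 100 mm high, standing loose. Leave alone. Origin: centre of underside.
- chuck_key: Steel T-shaped chuck key, about 97 mm long, 80 mm crossbar with ball ends, loose. Leave alone. Origin: underside, near the middle of its shank.
- bolt_tray: Empty dark steel tray, 100 x 140 x 35 mm, loose. Leave alone. Origin: centre of underside.
- slug: Brass slug, 44 mm across, 50 mm high, standing loose. Leave alone. Origin: centre of underside.
There are look-alikes about, which are no part of the job. What is shaped like the gauge but orange or purple is not meant. Several things look just like the stud_block: the one meant starts farthest to the robot's left.

How it is judged:
On the way, in this order (a step that is already met when the one before it is completed fails the run):
1. the gauge is gripped and lifted clear of the offcut (z of gauge in the frame of offcut above 0.065 m and contact force between gauge and the fingers above 2 N), for 0.2 s.
2. the gauge sits upright (within 8 degrees) on the stud, its groove over the dome, held in the gripper (y of stud_head in the frame of gauge between -0.005 and 0.005 m and x of stud_head in the frame of gauge between -0.012 and 0.012 m and z of stud_head in the frame of gauge above -0.0075 m and contact force between gauge and stud_block above 0.7 N and contact force between gauge and the fingers above 2 N and angle between gauge's own z axis and vertical below 0.14 rad), for 0.2 s.
At the end, for the whole second after the job is handed in: Gauge gripped (over 2 N) and still; stud dome in the groove (within 5 mm across, 12 mm along, under 7.5 mm below the underside) carrying over 0.7 N; dial face vertical within 7 degrees; pointer at rest within 0.06 rad (half the tab) of the index tab (y of stud_head in the frame of gauge between -0.005 and 0.005 m and x of stud_head in the frame of gauge between -0.012 and 0.012 m and z of stud_head in the frame of gauge above -0.0075 m and contact force between gauge and stud_block above 0.7 N and contact force between gauge and the fingers above 2 N and angle between gauge's own x axis and vertical between 1.441 and 1.701 rad and angle between the z axis of pointer_tip and the z axis of index_mark, either way round below 0.06 rad and velocity of joint pointer between -0.15 and 0.15 rad/s and linear speed of gauge below 0.01 m/s and angular speed of gauge below 0.08 rad/s and contact force between gauge and offcut below 0.1 N); the arm keeps its last pose, push and grip.
It fails at once if oil can moved more than 30 mm or tipped (distance of oil_can from where it was at the start of the episode above 0.03 m or angle between oil_can's own z axis and vertical above 0.4 rad).
It fails at once if chuck key moved more than 30 mm or tipped (distance of chuck_key from where it was at the start of the episode above 0.03 m or angle between chuck_key's own z axis and vertical above 0.4 rad).
It fails at once if bolt tray moved more than 30 mm or tipped (distance of bolt_tray from where it was at the start of the episode above 0.03 m or angle between bolt_tray's own z axis and vertical above 0.4 rad).
It fails at once if slug moved more than 30 mm or tipped (distance of slug from where it was at the start of the episode above 0.03 m or angle between slug's own z axis and vertical above 0.4 rad).
It also fails if it takes over 51 s, if anything falls off the work surface, if the arm or the gripper's body presses on something with over 40 N, if the wrist force passes 120 N, or if a joint passes its speed limit or range.

## Robot

A 6-joint arm with a two-finger parallel gripper is mounted at the origin on the work surface. World frame = base frame: x ahead of the robot, y to its left, z up, the work surface at z = 0. Lengths are in m, angles in rad, forces in N, time in s.
With the tool pointing down it reaches from about 0.4 to 0.825 m from the base axis. Payload 7 kg.
Tool frame: the origin (TCP) lies midway between the tips of the shut fingers; the grasp point (between the pads) lies 19 mm behind it; z points along the fingers, y is the line along which they close (so a half turn about z gives the same grasp; the last joint's range is limited). The gripper opens to 88 mm and grips with 3 to 60 N. Pads are 19 mm wide; open, the fingers measure 130 mm over their backs; the gripper's body (78 mm by 193 mm) begins 47 mm behind the grasp point.
Start: joints at [-1.042, 0.359, 0.012, 0, -1.224, -0.288], TCP at [0.161, -0.656, 0.227] pointing down, gripper open.
Joint ranges: [-3.07, 3.07], [-1.43, 2.12], [-1.02, 1.25], [-3.03, 1.67], [-3.05, -0], [-3.03, 3.03]. Speed limits (rad/s): [2.39, 2.39, 3.01, 3.14, 3.14, 3.14].

## Interface

Orientations are given as [roll, pitch, yaw] about the fixed x, y, z axes, in that order (R = Rz(yaw) Ry(pitch) Rx(roll)).
In Python, from workcell import readout, optics, job gives the robot as it stands.
- The arm moves only by the shell command python3 -m inch, which reads ROWS from standard input. ROWS is a JSON list of rows, 1 to 12 of them, each of 7 numbers: a rotation vector rx, ry, rz in a scale on which 1.0 is 2 pi rad, then dx, dy, dz in parts of the range, where 1.0 means 0.3 m, then the finger opening in m; each row shifts and turns the commanded pose from where the row before left it, along the tool's axes as they then stand; what a row does not reach is not made up. A row lasts 1/12 s, in which the tool goes at most 0.0417 m and 0.125 rad, less where a joint would pass 70% of its speed; a pose out of reach is approached as far as the arm can. The fingers move at their own pace and stop on an object; the grip force is fixed at half the most. Time passes only in rows, so rows that do not move let the fingers close. It prints the time, the measured TCP pose, the force, the opening and the grip force at its end. No shift or turn number may pass 1 either way. Input that does not fit is refused with a message, and nothing moves.
- readout.sense(): the state, without advancing time (a new reading comes with each control period).
- optics.snapshot(name): name is "scene" or "top"; returns the picture (384x512x3 uint8, red, green, blue); there is no depth.
- optics.calibration(name): a dict with "camera_matrix" (3x3 intrinsics, pixels), "k1" (the pictures are not rectified: a ray, as slopes to the right and down, at radius r is drawn at 1 + k1 r^2 times it, then the intrinsics apply), "extrinsics" (4x4, takes a point from world to camera coordinates). Camera axes: x right, y down, z forward; pixel columns grow to the right and rows downward; lengths in m; the calibration is good to about 2 mm. A picture is of the moment at which its call begins. calibration takes no time and is no camera call.
- job.job_done(): hands the job in; it is judged then, once.
Trained networks look in the newest picture that a camera, given by its name, has taken for a name from the list of things; names that differ only in an ending like _2 or _b are one class to them, and where a whole thing is asked for, a point or a joint stands for the part that bears it (a point fixed in the world has none). Each returns a list of dicts, best first, with "confidence" (0 to 1); they miss things now and then, are a little off and sometimes report something else, mostly with a low value. They report only what shows in the picture. A call takes as long as a camera call. They do not tell look-alikes from the thing itself.
- optics.recognise(target, camera): "location" ([column, row] in pixels, amid what is visible of it).
- optics.masks_of(target, camera): "mask" (384x512 bool, what is visible of it) and "location" ([column, row] in pixels, amid what is visible of it).
The state is a dict: "time": time; "qpos": joint angles; "qvel": joint speeds; "effort": joint torques, N m; "position": TCP position; "orientation": TCP orientation; "wrist_force": force on the tool from outside, world axes, zero at the start; "torque": the same for the moment, N m; "gripper_width": finger opening in m; "grip_force": force on a finger pad.
Only numpy, scipy, OpenCV 4.12 (cv2) and the standard library are available. Lean on these libraries where they do the work, as an engineer would, in place of code of your own. Each camera call takes 0.05 s, during which the arm holds its last target. There are 200 camera calls.

## Working session

There is one attempt and no reset: what is moved stays moved. The work goes in short steps, Python scripts to look and compute and a shell command to move; the robot and the scene stay as the last step left them, time stands still between calls to the robot, and variables do not carry over. Pictures are saved under pics/ and viewed, at most 10 in all, crops included, and the job is handed in when it is done.

```bash
ls; mkdir -p pics
python3 - <<'E'
from workcell import readout, optics
import cv2,numpy as np
np.set_printoptions(precision=4,suppress=True)
s=readout.sense(); print({k:np.round(v,3) for k,v in s.items()})
for n in("scene","top"):
    im=optics.snapshot(n); cv2.imwrite(f"pics/{n}0.png",cv2.resize(im[:,:,::-1],(800,600),interpolation=cv2.INTER_CUBIC))
    c=optics.calibration(n); print(n,c)
    for t in("gauge","grip","groove","stud_block","stud_head","offcut","index_mark","pointer_tip","oil_can","slug","chuck_key","bolt_tray"):
        print(t,[(np.round(d["location"],1).tolist(),round(d["confidence"],2)) for d in optics.recognise(t,n)])
E
```

```text
pics
{'time': np.float64(0.0), 'qpos': array([-1.042,  0.359,  0.011, -0.   , -1.224, -0.288]), 'qvel': array([0.001, 0.   , 0.003, 0.   , 0.001, 0.001]), 'effort': array([  0.   , -58.272,  29.308,   6.998,   0.007,  -0.   ]), 'position': array([ 0.161, -0.655,  0.226]), 'orientation': array([ 3.14 , -0.   , -2.901]), 'wrist_force': array([-0.492,  0.657, -0.263]), 'torque': array([0.001, 0.018, 0.038]), 'grip_force': np.float64(0.0), 'gripper_width': np.float64(0.088)}
scene {'camera_matrix': array([[420.9572,   0.    , 262.4698],
       [  0.    , 420.9572, 197.177 ],
       [  0.    ,   0.    ,   1.    ]]), 'k1': -0.04995828358582587, 'extrinsics': array([[-0.4827,  0.8758,  0.0082,  0.3195],
       [ 0.5335,  0.3014, -0.7903, -0.2048],
       [-0.6946, -0.3771, -0.6127,  1.6008],
       [ 0.    ,  0.    ,  0.    ,  1.    ]])}
gauge [([366.7, 213.1], 0.98), ([397.4, 205.8], 0.82), ([370.1, 274.6], 0.7)]
grip [([402.2, 204.7], 0.79), ([371.9, 274.5], 0.74), ([364.5, 213.7], 0.57)]
groove [([366.6, 211.8], 0.89), ([399.8, 206.1], 0.72), ([372.7, 271.3], 0.68)]
stud_block [([174.4, 
[... 648 characters left out ...]
1599, -0.0286, -0.9867,  1.0477],
       [ 0.    ,  0.    ,  0.    ,  1.    ]])}
gauge [([123.6, 271.1], 0.73), ([144.8, 217.0], 0.67), ([125.3, 165.0], 0.64)]
grip [([125.0, 272.4], 0.96), ([142.9, 217.6], 0.92), ([124.4, 167.3], 0.71)]
groove [([145.2, 218.4], 0.76), ([124.2, 268.8], 0.66), ([127.9, 164.9], 0.61)]
stud_block [([365.3, 201.9], 0.9), ([312.5, 202.6], 0.85), ([358.5, 265.4], 0.6)]
stud_head [([370.8, 199.4], 0.86), ([360.7, 262.4], 0.75), ([313.5, 196.6], 0.62)]
offcut [([164.1, 225.9], 0.77), ([237.7, 137.1], 0.16)]
index_mark []
pointer_tip []
oil_can [([243.1, 241.2], 0.89)]
slug [([171.2, 133.7], 0.55)]
chuck_key [([238.9, 141.5], 0.54)]
bolt_tray [([314.8, 140.9], 0.61)]
```

View pics/scene0.png

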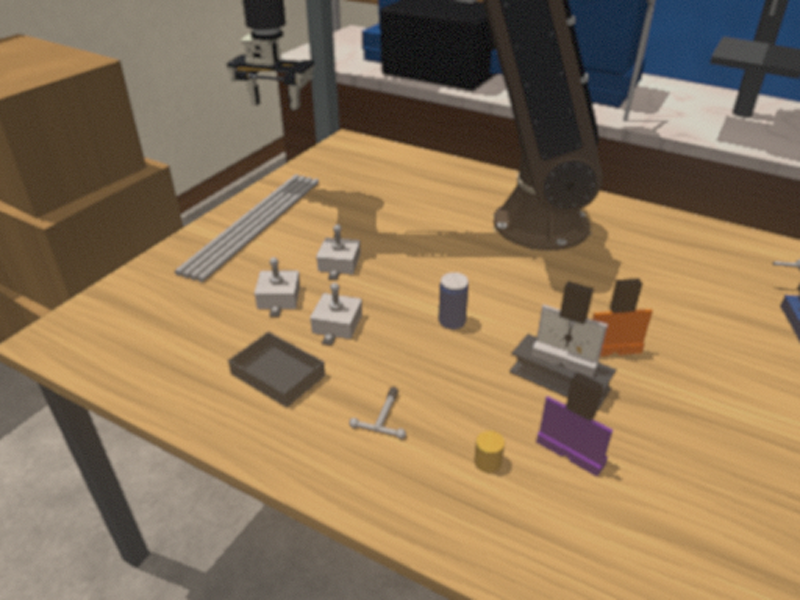

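View pics/top0.png

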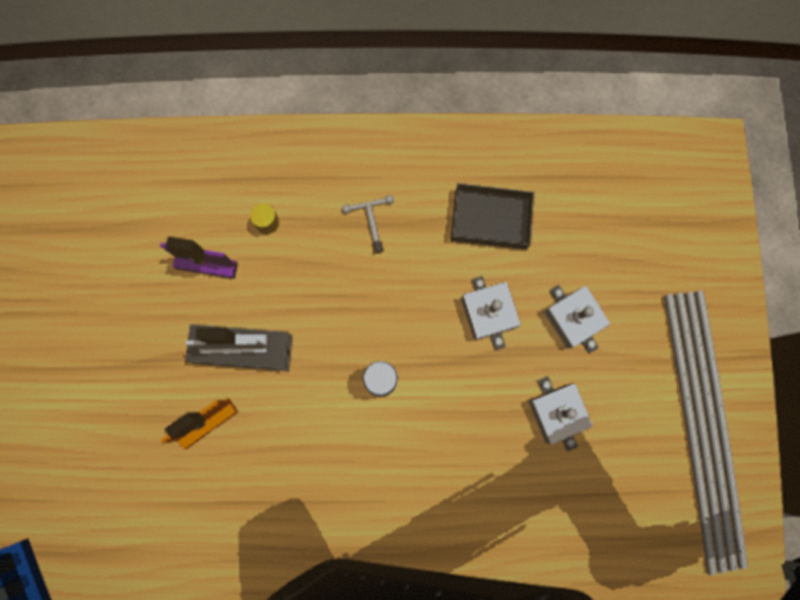

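The aluminium gauge is at scene ~(366,213) and top ~(143,217), with its dial facing the scene camera. The leftmost stud block is at scene (213,203) and top (313,200). I'll take close crops for precise pixels.

```bash
cat > h.py <<'E'
import cv2,numpy as np
from workcell import readout, optics
np.set_printoptions(precision=4,suppress=True)
def proj(P,n):
    c=optics.calibration(n);E=c["extrinsics"];p=np.atleast_2d(P)@E[:3,:3].T+E[:3,3]
    s=p[:,:2]/p[:,2:];s=s*(1+c["k1"]*(s**2).sum(1,keepdims=True))
    K=c["camera_matrix"];return s*[K[0,0],K[1,1]]+K[:2,2]
def ray(uv,n):
    c=optics.calibration(n);E=c["extrinsics"];K=c["camera_matrix"]
    d=(np.array(uv,float)-K[:2,2])/[K[0,0],K[1,1]];s=d.copy()
    for _ in range(20): s=d/(1+c["k1"]*(s@s))
    v=E[:3,:3].T@np.array([*s,1]);return -E[:3,:3].T@E[:3,3],v/np.linalg.norm(v)
def atz(uv,n,z):
    o,v=ray(uv,n);return o+v*(z-o[2])/v[2]
def tri(a,b):
    o1,v1=ray(a,"scene");o2,v2=ray(b,"top")
    t=np.linalg.lstsq(np.c_[v1,-v2],o2-o1,rcond=None)[0];p,q=o1+v1*t[0],o2+v2*t[1]
    return (p+q)/2,np.linalg.norm(p-q)
def crop(im,x,y,w,h,s):
    return cv2.resize(im[y:y+h,x:x+w,::-1],None,fx=s,fy=s,interpolation=cv2.INTER_NEAREST)
E
python3 - <<'E'
from h import *
S=np.mean([optics.snapshot("scene").astype(float) for _ in range(4)],0).astype(np.uint8);T=optics.snapshot("top")
a=np.hstack([crop(S,325,175,50*1+20,50,5),crop(S,185,175,70,50,5)])
b=np.hstack([crop(T,105,195,70,50,5),crop(T,285,170,70,50,5)])
cv2.imwrite("pics/c1.png",np.vstack([a,b]))
print(ray((256,192),"scene")[0],ray((256,192),"top")[0])
print("stud",tri((213,203),(313,200)),"handle",tri((368,193),(135,215)))
E
```

```text
[1.3754 0.3855 0.8164] [ 0.3924 -0.0325  1.1264]
stud (array([ 0.5646, -0.2211,  0.0141]), np.float64(0.008888147426528497)) handle (array([0.5078, 0.2208, 0.1815]), np.float64(0.00826097373768506))
```

View pics/c1.png

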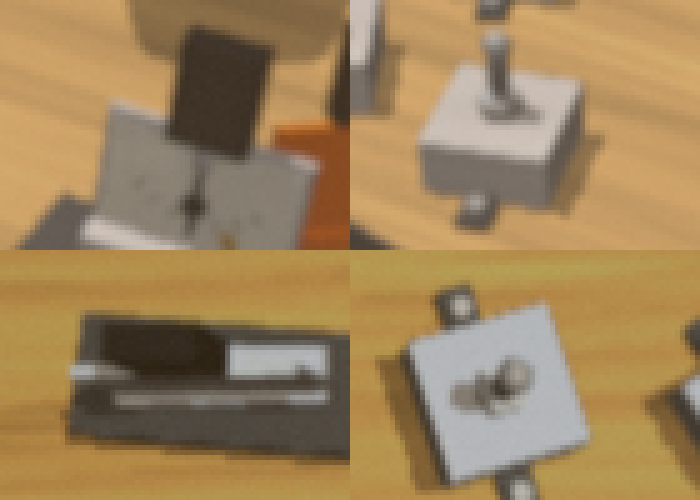

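Crop findings: the stud head is at scene (214.4,183.4) and top (318.4,194.6). The brass index tab sits right of the pointer at about scene (370.6,223), and the handle and plate corners are readable. I'll fit the gauge pose from those corners.

Run:
```python
from h import *
from scipy.optimize import least_squares
print("stud",tri((214.4,183.4),(318.4,194.6)),atz((214.4,183.4),"scene",.088),atz((318.4,194.6),"top",.088))
M=np.array([[9,-22,96],[9,22,96],[-9,-22,160],[-9,22,160],[0,-55,98],[0,55,98],[9,22,160],[9,-22,96],[-9,-22,96],[-9,22,160]])/1e3
S=np.array([(358.6,202),(374.4,206.6),(363,180.4),(379.6,184.6),(347,195.6),(389,207.4)])
T=np.array([(126,210),(150,212.5),(150,220),(126,219.5)])
def W(p):
    c,s=np.cos(p[3]),np.sin(p[3]);return M@np.array([[c,s,0],[-s,c,0],[0,0,1]])+p[:3]
def f(p):
    w=W(p);return np.r_[proj(w[:6],"scene")-S,proj(w[6:],"top")-T].ravel()
for z in(None,.05):
    g=(lambda p:f(p)) if z is None else (lambda p:f([p[0],p[1],z,p[3]]))
    r=least_squares(g,[.5,.22,.05,0],loss="soft_l1");print(r.x,np.round(r.fun.reshape(-1,2),1).tolist())
```

```text
stud (array([ 0.564 , -0.2177,  0.0902]), np.float64(0.0028611126671961476)) [ 0.5613 -0.218   0.088 ] [ 0.5651 -0.2194  0.088 ]
[0.5053 0.2183 0.0511 0.0703] [[-1.0, 0.4], [0.1, 0.5], [0.1, -2.0], [1.0, -1.7], [-0.8, 0.9], [-0.6, 0.6], [-1.4, 0.8], [0.4, 0.2], [0.8, 0.2], [-1.1, -0.8]]
[0.5051 0.2184 0.0584 0.0741] [[-1.0, 0.8], [0.1, 0.8], [0.1, -1.6], [0.9, -1.4], [-0.8, 1.3], [-0.7, 0.8], [-1.3, 1.0], [0.5, 0.3], [0.8, 0.3], [-1.0, -0.6]]
```

Run:
```python
from h import *
a,b=atz((347,195.6),"scene",.148),atz((389,207.4),"scene",.148);d=b-a
print("plate top",(a+b)/2,np.linalg.norm(d),np.arctan2(-d[0],d[1]))
a,b=atz((358.6,202),"scene",.146),atz((374.4,206.6),"scene",.146);d=b-a
print("handle bottom front",(a+b)/2,np.linalg.norm(d),np.arctan2(-d[0],d[1]))
a,b=atz((363,180.4),"scene",.21),atz((379.6,184.6),"scene",.21);d=b-a
print("handle top back",(a+b)/2,np.linalg.norm(d),np.arctan2(-d[0],d[1]))
# top: rim line direction via Hough on top crop
T=np.mean([optics.snapshot("top").astype(float) for _ in range(4)],0)
g=T.sum(2)
xs=np.arange(130,170)
for lo,hi in((222,228),):
    w=g[lo:hi,xs]; w=w-w.min(0); r=(w*np.arange(lo,hi)[:,None]).sum(0)/w.sum(0)
    k=np.polyfit(xs,r,1); print("rim",k)
    a,b=atz((130,np.polyval(k,130)),"top",.072),atz((169,np.polyval(k,169)),"top",.072);d=a-b;print(a,b,np.arctan2(-d[0],d[1]))
```

```text
plate top [0.5    0.2186 0.148 ] 0.11041069583023633 0.05440346417173713
handle bottom front [0.5105 0.2191 0.146 ] 0.041466373246424604 0.042501206279999044
handle top back [0.5032 0.2185 0.21  ] 0.04169848544881893 0.07573076091039957
rim [ -0.0192 227.1128]
[0.495 0.267 0.072] [0.496  0.1658 0.072 ] 0.00971017637180366
```

Measured: the gauge is at about (0.503, 0.2185) with yaw about 0.04, standing on z=0.05, and sizes agree with the text. The stud head is at about (0.563, -0.2185, 0.089). First I turn the tool and rise.

The manual's scale: shifts go in shares of 0.3 m and turns go in shares of 2 pi rad. Converting my numbers, -0.0067 m / 0.3 = -0.0223, -0.1142 rad / 6.2832 = -0.0182.

```bash
echo '[[0,0,-0.0182,0,0,-0.0223,0.088],[0,0,-0.0182,0,0,-0.0223,0.088],[0,0,-0.0182,0,0,-0.0223,0.088],[0,0,-0.0182,0,0,-0.0223,0.088],[0,0,-0.0182,0,0,-0.0223,0.088],[0,0,-0.0182,0,0,-0.0223,0.088],[0,0,-0.0182,0,0,-0.0223,0.088],[0,0,-0.0182,0,0,-0.0223,0.088],[0,0,-0.0182,0,0,-0.0223,0.088],[0,0,-0.0182,0,0,-0.0223,0.088],[0,0,-0.0182,0,0,-0.0223,0.088],[0,0,-0.0182,0,0,-0.0223,0.088]]' | python3 -m inch
```

```text
time: 2.75
position: [0.1609, -0.6555, 0.3073]
orientation: [3.142, 0.0, -1.525]
wrist_force: [1.3, -0.7, -0.5]
gripper_width: 0.0876
grip_force: 0.0
```

Scaled: -0.029 m / 0.3 = -0.0967.

```bash
echo '[[0,0,0,-0.0967,-0.0967,0,0.088],[0,0,0,-0.0967,-0.0967,0,0.088],[0,0,0,-0.0967,-0.0967,0,0.088],[0,0,0,-0.0967,-0.0967,0,0.088],[0,0,0,-0.0967,-0.0967,0,0.088],[0,0,0,-0.0967,-0.0967,0,0.088],[0,0,0,-0.0967,-0.0967,0,0.088],[0,0,0,-0.0967,-0.0967,0,0.088],[0,0,0,-0.0967,-0.0967,0,0.088],[0,0,0,-0.0967,-0.0967,0,0.088],[0,0,0,-0.0967,-0.0967,0,0.088],[0,0,0,-0.0967,-0.0967,0,0.088]]' | python3 -m inch; echo '[[0,0,0,-0.1367,0,0,0.088],[0,0,0,-0.1367,0,0,0.088],[0,0,0,-0.1367,0,0,0.088],[0,0,0,-0.1367,0,0,0.088],[0,0,0,-0.1367,0,0,0.088],[0,0,0,-0.1367,0,0,0.088],[0,0,0,-0.1367,0,0,0.088],[0,0,0,-0.1367,0,0,0.088],[0,0,0,-0.1367,0,0,0.088],[0,0,0,-0.1367,0,0,0.088],[0,0,0,-0.1367,0,0,0.088],[0,0,0,-0.1,0,0,0.088]]' | python3 -m inch
```

```text
time: 3.75
position: [0.4956, -0.2919, 0.3074]
orientation: [-3.141, -0.0, -1.53]
wrist_force: [2.2, -1.8, -0.2]
gripper_width: 0.0875
grip_force: 0.0
time: 4.75
position: [0.4746, 0.1898, 0.3073]
orientation: [-3.141, 0.001, -1.529]
wrist_force: [0.3, -0.2, 0.4]
gripper_width: 0.0874
grip_force: 0.0
```

Scaled: 0.0345 m / 0.3 = 0.115, -0.0296 m / 0.3 = -0.0987.

```bash
echo '[[0,0,0,-0.0917,-0.0987,0,0.088],[0,0,0,0,0,0.115,0.088],[0,0,0,0,0,0.115,0.088],[0,0,0,0,0,0.115,0.088],[0,0,0,0,0,0.115,0.088],[0,0,0,0,0,0,0.088]]' | python3 -m inch
python3 - <<'E'
from h import *
print(readout.sense()["wrist_force"])
S=optics.snapshot("scene");T=optics.snapshot("top")
cv2.imwrite("pics/g1.png",np.hstack([crop(S,325,160,80,75,5),crop(T,100,180,80,75,5)]))
E
```

```text
time: 5.25
position: [0.5, 0.2133, 0.1625]
orientation: [3.132, -0.005, -1.532]
wrist_force: [-2.3, -1.4, -1.5]
gripper_width: 0.088
grip_force: 0.0
[-2.3378 -1.398  -1.5329]
```

View pics/g1.png

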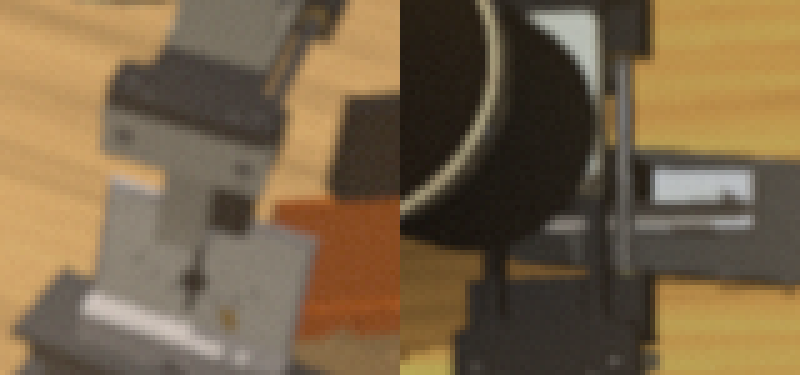

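Run:
```python
from h import *
s=readout.sense();p=s["position"];print(p,s["orientation"])
for dx in(.044,.055): print(proj([p+[dx,0,0],p+[dx,0,.03]],"scene"))
# handle bottom-front center, seen at col
print(proj([[.512,.2185,.146],[.512,.2185,.17]],"scene"))
```

```text
[0.5036 0.2152 0.1691] [ 3.1404 -0.0019 -1.53  ]
[[361.7829 204.708 ]
 [363.6696 195.0615]]
[[360.3597 207.1608]
 [362.2365 197.485 ]]
[[366.0544 204.5482]
 [367.5635 197.1321]]
```

The front finger's column (362.6) matches the TCP at y=0.215, and the handle is at about 0.2185, so shift 3 mm and close.

Scaled: -0.003 m / 0.3 = -0.01.

```bash
echo '[[0,0,0,-0.01,0,0,0.088],[0,0,0,0,0,0,0.05],[0,0,0,0,0,0,0.03],[0,0,0,0,0,0,0.01],[0,0,0,0,0,0,0.0],[0,0,0,0,0,0,0],[0,0,0,0,0,0,0],[0,0,0,0,0,0,0],[0,0,0,0,0,0,0],[0,0,0,0,0,0,0]]' | python3 -m inch
```

```text
time: 6.18
position: [0.5035, 0.2185, 0.1689]
orientation: [3.141, -0.0, -1.53]
wrist_force: [-0.9, 0.6, -0.3]
gripper_width: 0.033
grip_force: 0.0
```

Scaled: -0.03 m / 0.3 = -0.1, -0.025 m / 0.3 = -0.0833.

```bash
echo '[[0,0,0,0,0,0,0],[0,0,0,0,0,0,0],[0,0,0,0,0,0,0],[0,0,0,0,0,0,0],[0,0,0,0,0,0,0],[0,0,0,0,0,0,0]]' | python3 -m inch; echo '[[0,0,0,0,0,-0.04,0],[0,0,0,0,0,-0.0833,0],[0,0,0,0,0,-0.1,0],[0,0,0,0,0,-0.1,0],[0,0,0,0,0,-0.1,0],[0,0,0,0,0,-0.0667,0],[0,0,0,0,0,0,0],[0,0,0,0,0,0,0]]' | python3 -m inch
```

```text
time: 6.68
position: [0.5036, 0.2186, 0.1689]
orientation: [-3.142, 0.0, -1.53]
wrist_force: [0.4, 0.4, 0.2]
gripper_width: 0.0177
grip_force: 30.0
time: 7.35
position: [0.5034, 0.2187, 0.3164]
orientation: [-3.141, 0.001, -1.53]
wrist_force: [-0.8, 0.3, -3.4]
gripper_width: 0.0177
grip_force: 30.0
```

Scaled: 0.028 m / 0.3 = 0.0933, -0.0135 m / 0.3 = -0.045.

```bash
echo '[[0,0,0,0.0933,-0.045,0,0],[0,0,0,0.0933,-0.045,0,0],[0,0,0,0.0933,-0.045,0,0],[0,0,0,0.0933,-0.045,0,0],[0,0,0,0.0933,-0.045,0,0],[0,0,0,0.0933,-0.045,0,0],[0,0,0,0.0933,-0.045,0,0],[0,0,0,0.0933,-0.045,0,0]]' | python3 -m inch; echo '[[0,0,-0.0159,0,0,0,0],[0,0,-0.0159,0,0,0,0],[0,0,-0.0159,0,0,0,0],[0,0,-0.0159,0,0,0,0],[0,0,-0.0159,0,0,0,0],[0,0,0,0,0,0,0],[0,0,0,0,0,0,0],[0,0,0,0,0,0,0],[0,0,0,0,0,0,0],[0,0,0,0,0,0,0],[0,0,0,0,0,0,0],[0,0,0,0,0,0,0]]' | python3 -m inch;cat >> h.py <<'E'
def R(rpy):
    from scipy.spatial.transform import Rotation as Q;return Q.from_euler("xyz",rpy).as_matrix()
def Rz(a): c,s=np.cos(a),np.sin(a);return np.array([[c,-s,0],[s,c,0],[0,0,1]])
# nominal gauge pose from tool: gauge axes x=-tool y, y=-tool x, z=-tool z; origin 119 mm along tool z
def gpose():
    s=readout.sense();r=R(s["orientation"]);return np.c_[-r[:,1],-r[:,0],-r[:,2]],s["position"]+.119*r[:,2]
def rect(im,Rg,o,k=5,x=.003,y0=-60,y1=60,z0=0,z1=110):
    # rectified view of plane gauge-x=x, k px/mm, row 0=z1
    ys,zs=np.meshgrid(np.arange(y0,y1,1/k),np.arange(z1,z0,-1/k))
    P=np.c_[np.full(ys.size,x*1e3),ys.ravel(),zs.ravel()]/1e3@Rg.T+o
    uv=proj(P,"scene").astype(np.float32).reshape(*ys.shape,2)
    return cv2.remap(im,uv[...,0],uv[...,1],cv2.INTER_CUBIC)
def shots(n,c="scene"): return np.mean([optics.snapshot(c).astype(np.float32) for _ in range(n)],0)
E
python3 - <<'E'
from h import *
S=shots(8);np.save("view1.npy",S);Rg,o=gpose();print(Rg,o)
u=proj(o+Rg@[0,0,.06],"scene")[0].astype(int);print(u)
r=rect(S,Rg,o)
a=cv2.resize(np.clip(r,0,255).astype(np.uint8)[:,:,::-1],(600,550))
cv2.imwrite("pics/v1.png",a)
E
```

```text
time: 8.02
position: [0.62, -0.0023, 0.3134]
orientation: [3.138, -0.0, -1.53]
wrist_force: [1.4, 0.9, -3.4]
gripper_width: 0.0178
grip_force: 30.0
time: 9.02
position: [0.6205, -0.0009, 0.316]
orientation: [-3.142, 0.0, -1.031]
wrist_force: [-0.7, 0.5, -2.6]
gripper_width: 0.0183
grip_force: 30.0
[[ 0.8575 -0.5144 -0.0001]
 [ 0.5144  0.8575 -0.0001]
 [ 0.0001  0.      1.    ]] [ 0.6205 -0.0009  0.197 ]
[271 165]
```

View pics/v1.png

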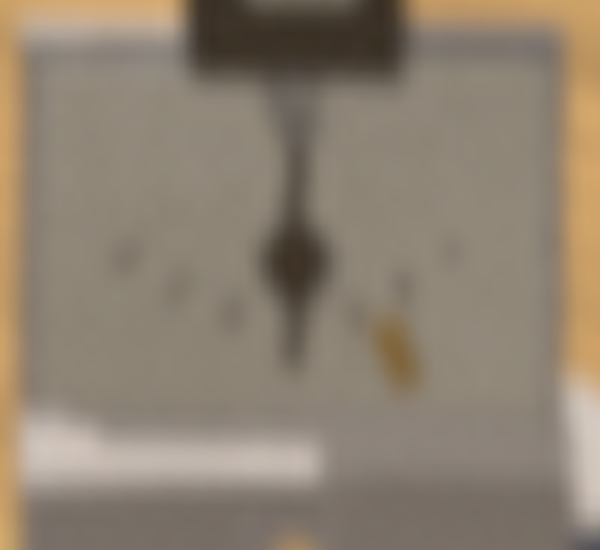

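The rectified dial (5 px/mm) shows the needle vertical from (297,130) to (292,370), with the brass tab at (397,355). So the index is about 0.40 rad. Plate edges at columns 22 and 562 put the gauge centre 1.6 mm towards -y of the tool. Next, move above the stud.

Scaled: 0.03 m / 0.3 = 0.1, 0.0202 m / 0.3 = 0.0673.

```bash
echo '[[0,0,0,0.0647,0.0673,0,0],[0,0,0,0.0647,0.0673,0,0],[0,0,0,0.0647,0.0673,0,0],[0,0,0,0.0647,0.0673,0,0],[0,0,0,0.0647,0.0673,0,0],[0,0,0,0.0647,0.0673,0,0],[0,0,0,0.0647,0.0673,0,0],[0,0,0,0.0647,0.0673,0,0],[0,0,0,0,0,0.1,0],[0,0,0,0,0,0.1,0],[0,0,0,0,0,0.0667,0],[0,0,0,0,0,0,0]]' | python3 -m inch
cat >> h.py <<'E'
def read(S,Rg,o,save=None,k=5):
    r=rect(S,Rg,o,k);f=r.astype(np.float32)
    if save: cv2.imwrite(save,np.clip(r,0,255).astype(np.uint8)[:,:,::-1])
    yel=f[...,:2].mean(2)-f[...,2]-15; yel[:int(22*k)]=0; yel[int(82*k):]=0
    yy,xx=np.mgrid[:r.shape[0],:r.shape[1]]
    w=np.clip(yel-20,0,None);w[:,:int(12*k)]=0;w[:,int(108*k):]=0
    tab=np.array([(w*xx).sum(),(w*yy).sum()])/w.sum()
    d=np.clip(95-f.mean(2),0,None);d[:int(22*k)]=0;d[int(75*k):]=0;d[:,:int(25*k)]=0;d[:,int(95*k):]=0
    d[w>0]=0
    return r,tab,w,d
E
python3 - <<'E'
from h import *
S=np.load("view1.npy");Rg=np.array([[.8575,-.5144,0],[.5144,.8575,0],[0,0,1]]);o=np.array([.6205,-.0009,.197])
r,tab,w,d=read(S,Rg,o);print("tab",tab,(w>0).sum(),"ang",np.arctan2(tab[0]-295,tab[1]-112))
for a,b in((120,200),(225,300),(310,370)):
    q=d[a:b];yy,xx=np.mgrid[a:b,:q.shape[1]];print((q*xx).sum()/q.sum(),(q*yy).sum()/q.sum(),q.max())
ys,xs=np.nonzero(w>0);print(np.linalg.eigh(np.cov(xs,ys))[1])
S=shots(2);T=shots(2,"top")
cv2.imwrite("pics/p1.png",np.hstack([crop(S,175,120,80,85,5),crop(T,285,160,75,85,5)]))
Rg,o=gpose();print(o)
E
```

```text
time: 10.42
position: [0.559, -0.2167, 0.2311]
orientation: [3.136, 0.006, -1.032]
wrist_force: [-1.2, -0.1, -3.5]
gripper_width: 0.0179
grip_force: 30.0
tab [395.4333 351.6624] 2064 ang 0.39683014938438993
296.21621508234944 177.5283164848122 10.9681015
295.28441895702736 262.1608336566434 45.67275
295.5599318497044 320.27345911213837 17.894867
[[-0.9359  0.3521]
 [ 0.3521  0.9359]]
[ 0.5633 -0.2175  0.119 ][ WARN:0@2.956] global loadsave.cpp:1063 imwrite_ Unsupported depth image for selected encoder is fallbacked to CV_8U.
```

View pics/p1.png

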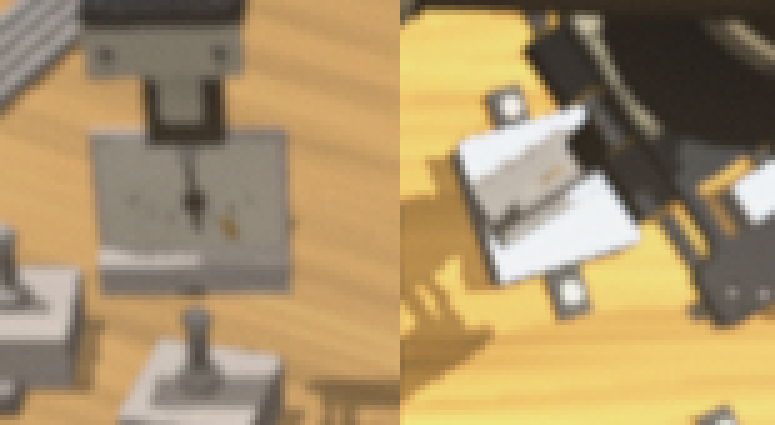

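The groove at crop (193,291) is in line with the stud head at (197,317) once perspective is allowed for. The pointer hangs plumb. Next, descend onto the stud gently.

Scaled: 0.008 m / 0.3 = 0.0267, 0.006 m / 0.3 = 0.02.

```bash
echo '[[0,0,0,0,0,0.0267,0],[0,0,0,0,0,0.0267,0],[0,0,0,0,0,0.02,0],[0,0,0,0,0,0,0],[0,0,0,0,0,0,0],[0,0,0,0,0,0,0]]' | python3 -m inch; echo '[[0,0,0,0,0,0.005,0],[0,0,0,0,0,0.005,0],[0,0,0,0,0,0,0],[0,0,0,0,0,0,0]]' | python3 -m inch
```

```text
time: 11.12
position: [0.5619, -0.2172, 0.2141]
orientation: [3.142, -0.0, -1.03]
wrist_force: [0.7, 0.1, -1.9]
gripper_width: 0.0177
grip_force: 30.0
time: 11.45
position: [0.5617, -0.2171, 0.2109]
orientation: [3.142, 0.0, -1.03]
wrist_force: [0.3, -0.6, -2.9]
gripper_width: 0.0178
grip_force: 30.0
```

Scaled: 0.001 m / 0.3 = 0.0033.

```bash
for i in 1; do echo '[[0,0,0,0,0,0.0033,0],[0,0,0,0,0,0.0033,0],[0,0,0,0,0,0,0],[0,0,0,0,0,0,0]]' | python3 -m inch; done; python3 -c "
from h import *
print(readout.sense()['wrist_force'],readout.sense()['torque'])"
```

```text
time: 11.78
position: [0.5619, -0.2172, 0.2093]
orientation: [-3.141, -0.0, -1.03]
wrist_force: [-0.7, -0.0, -0.1]
gripper_width: 0.0179
grip_force: 30.0
[-0.7272 -0.023  -0.124 ] [ 0.1621  0.3383 -0.0038]
```

Scaled: 0.001 m / 0.3 = 0.0033, 0.0005 m / 0.3 = 0.0017.

```bash
echo '[[0,0,0,0,0,0.0033,0],[0,0,0,0,0,0.0017,0],[0,0,0,0,0,0,0],[0,0,0,0,0,0,0],[0,0,0,0,0,0,0],[0,0,0,0,0,0,0],[0,0,0,0,0,0,0],[0,0,0,0,0,0,0],[0,0,0,0,0,0,0]]' | python3 -m inch
python3 - <<'E'
from h import *
S=shots(6);np.save("view2.npy",S);Rg,o=gpose();print(o,readout.sense()["torque"])
r,tab,w,d=read(S,Rg,o,"pics/r2.png");print(tab)
u=proj(np.array([.5622,-.218,.088]),"scene");print(u)
E
```

```text
time: 12.53
position: [0.562, -0.2174, 0.2091]
orientation: [-3.141, -0.001, -1.03]
wrist_force: [-2.5, 1.5, 8.2]
gripper_width: 0.0176
grip_force: 30.0
[ 0.5622 -0.2175  0.0901] [ 0.8321  1.4218 -0.0067]
[397.0513 353.352 ]
[[214.2313 183.5555]]
```

View pics/r2.png

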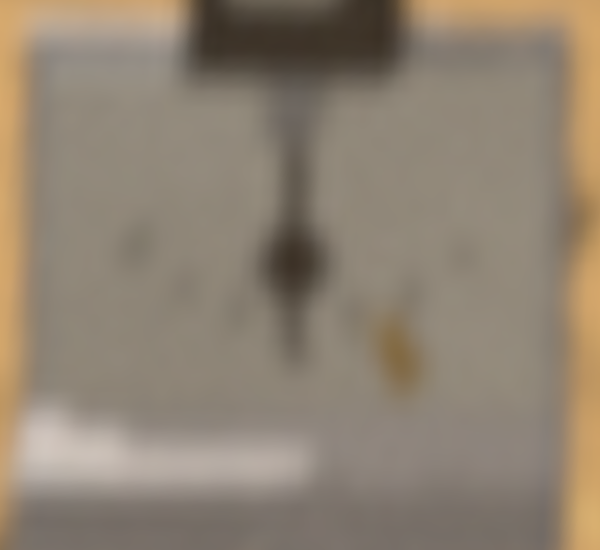

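The gauge is seated with about 11 N on the stud: the needle is plumb at zero and the tab at (397,353). Now rock about the dome centre, 122 mm ahead of the TCP, with + about tool y. First half:

Scaled: -0.00305 m / 0.3 = -0.0102, 0.025 rad / 6.2832 = 0.004.

```bash
echo '[[0,0.004,0,-0.0102,0,0,0],[0,0.004,0,-0.0102,0,0,0],[0,0.004,0,-0.0102,0,0,0],[0,0.004,0,-0.0102,0,0,0],[0,0.004,0,-0.0102,0,0,0],[0,0.004,0,-0.0102,0,0,0],[0,0.004,0,-0.0102,0,0,0],[0,0.004,0,-0.0102,0,0,0],[0,0,0,0,0,0,0],[0,0,0,0,0,0,0],[0,0,0,0,0,0,0],[0,0,0,0,0,0,0]]' | python3 -m inch
python3 - <<'E'
from h import *
s=readout.sense();r=R(s["orientation"]);print("dome est",s["position"]+.122*r[:,2],"torque",s["torque"],"z tool",r[:,2],"F tool",r.T@s["wrist_force"])
E
```

```text
time: 13.83
position: [0.5501, -0.1966, 0.2064]
orientation: [-3.14, -0.2, -1.031]
wrist_force: [-2.0, 1.2, 8.7]
gripper_width: 0.0181
grip_force: 30.0
dome est [ 0.5627 -0.2173  0.0869] torque [ 0.4653  0.8886 -0.0541] z tool [ 0.1034 -0.17   -0.98  ] F tool [-0.3123  1.106  -8.9686]
```

Scaled: -0.00305 m / 0.3 = -0.0102, 0.025 rad / 6.2832 = 0.004.

```bash
echo '[[0,0.004,0,-0.0102,0,0,0],[0,0.004,0,-0.0102,0,0,0],[0,0.004,0,-0.0102,0,0,0],[0,0.004,0,-0.0102,0,0,0],[0,0.004,0,-0.0102,0,0,0],[0,0.004,0,-0.0102,0,0,0],[0,0.004,0,-0.0102,0,0,0],[0,0,0,0,0,0,0],[0,0,0,0,0,0,0],[0,0,0,0,0,0,0],[0,0,0,0,0,0,0],[0,0,0,0,0,0,0]]' | python3 -m inch; echo '[[0,0,0,0,0,0,0],[0,0,0,0,0,0,0],[0,0,0,0,0,0,0],[0,0,0,0,0,0,0],[0,0,0,0,0,0,0],[0,0,0,0,0,0,0]]' | python3 -m inch;python3 - <<'E'
from h import *
s=readout.sense();r=R(s["orientation"]);print("dome est",s["position"]+.122*r[:,2],"F tool",r.T@s["wrist_force"])
S=shots(8);np.save("view3.npy",S);Rg,o=gpose()
r,tab,w,d=read(S,Rg,o,"pics/r3.png");print(tab)
E
```

```text
time: 14.83
position: [0.5395, -0.1789, 0.2002]
orientation: [-3.14, -0.375, -1.031]
wrist_force: [0.9, 2.2, 5.8]
gripper_width: 0.0177
grip_force: 30.0
time: 15.33
position: [0.5395, -0.1788, 0.2001]
orientation: [-3.14, -0.375, -1.031]
wrist_force: [0.5, 2.0, 6.1]
gripper_width: 0.0178
grip_force: 30.0
dome est [ 0.5626 -0.2171  0.0866] F tool [ 0.901  -1.4793 -6.2143]
[395.9344 363.4752]
```

View pics/r3.png

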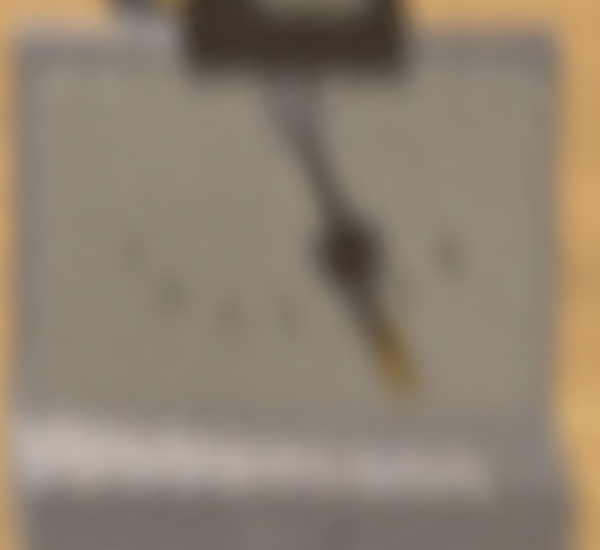

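The needle passes through bob (350,252) and meets the tab at about (396,358), still about 0.02–0.03 short of the tab's centre. One more small rock, then I'll measure it numerically.

The manual's scale: shifts go in shares of 0.3 m and turns go in shares of 2 pi rad. Converting my numbers, -0.00152 m / 0.3 = -0.0051, 0.0125 rad / 6.2832 = 0.002.

```bash
echo '[[0,0.002,0,-0.0051,0,0,0],[0,0.002,0,-0.0051,0,0,0.0],[0,0,0,0,0,0,0],[0,0,0,0,0,0,0],[0,0,0,0,0,0,0],[0,0,0,0,0,0,0],[0,0,0,0,0,0,0],[0,0,0,0,0,0,0],[0,0,0,0,0,0,0],[0,0,0,0,0,0,0],[0,0,0,0,0,0,0],[0,0,0,0,0,0,0]]' | python3 -m inch;cat > m.py <<'E'
from h import *
s=readout.sense();r=R(s["orientation"]);print("dome est",s["position"]+.122*r[:,2],"F tool",r.T@s["wrist_force"],s["orientation"])
S=shots(10);np.save("view4.npy",S)
def G(y,R0=np.array([[.8575,-.5144,0],[.5144,.8575,0],[0,0,1]])):return R0
views=[("view1.npy",G(0),np.array([.6205,-.0009,.197])),("view2.npy",G(0),np.array([.5622,-.2175,.0901]))]
def pose(rpy,p): q=R(rpy);return np.c_[-q[:,1],-q[:,0],-q[:,2]],p+.119*q[:,2]
views.append(("view3.npy",*pose([-3.14,-.375,-1.031],np.array([.5395,-.1788,.2001]))))
views.append(("view4.npy",*gpose()))
for n,Rg,o in views:
    I=np.load(n);r,tab,w,d=read(I,Rg,o)
    g=cv2.GaussianBlur(r,(0,0),3).mean(2)
    # plate edges (brightness step wood/plate) via blue channel at rows 150..380
    b=cv2.GaussianBlur(r,(0,0),3)[150:380,:,2].mean(0);D=np.gradient(b);L=D[:60].argmax();Rr=540+(-D[540:]).argmax() if False else 540+D[540:].argmin()
    yy,xx=np.mgrid[:r.shape[0],:r.shape[1]]
    k=np.clip(85-g,0,None)*(yy>215)*(yy<300)*(xx>200)*(xx<460);bob=np.array([(k*xx).sum(),(k*yy).sum()])/k.sum()
    # needle below handle: per-row darkest col
    up=[(xr,230+np.argmin(g[xr,230:360])) for xr in range(115,205,10)]
    lo=[(xr,230+np.argmin(g[xr,230:460])) for xr in range(295,350,8)]
    A=np.array(up+lo);f=np.polyfit(A[:,0],A[:,1],1)
    piv=np.array([np.polyval(f,112),112])
    print(n,"edges",L,Rr,"bob",bob,"tab",tab,"needle ang",np.arctan(f[0]),"pivot",piv[0],"bob ang",np.arctan2(*(bob-piv)),"tab ang",np.arctan2(*(tab-piv)))
E
python3 m.py
```

```text
time: 16.73
position: [0.5378, -0.1763, 0.1988]
orientation: [-3.141, -0.4, -1.031]
wrist_force: [2.2, 0.5, 5.0]
gripper_width: 0.0178
grip_force: 30.0
dome est [ 0.5624 -0.217   0.0864] F tool [ 2.5646 -2.1134 -4.3544] [-3.1407 -0.4002 -1.0306]
view1.npy edges 32 550 bob [295.2556 261.5279] tab [395.4333 351.6624] needle ang -0.006754811727245746 pivot 296.77512643475967 bob ang -0.010161597338236926 tab ang 0.3905131980642388
view2.npy edges 39 558 bob [293.7541 261.8945] tab [397.4819 353.5156] needle ang -0.010103442647185098 pivot 295.47190949470075 bob ang -0.011459436945558715 tab ang 0.3996444489870495
view3.npy edges 30 547 bob [349.1759 254.8731] tab [395.8553 363.2927] needle ang 0.35170514409296205 pivot 296.8286050397995 bob ang 0.3512009700332552 tab ang 0.3753829023155827
view4.npy edges 23 547 bob [351.9945 253.1897] tab [391.4325 366.2573] needle ang 0.3924944054228611 pivot 293.18400765205155 bob ang 0.39467948419694515 tab ang 0.36873949560544256
```

Run:
```python
from h import *
S=np.load("view4.npy");Rg,o=gpose()
r4=rect(S,Rg,o,8,y0=-20,y1=30,z0=20,z1=100)
r3=rect(np.load("view1.npy"),np.array([[.8575,-.5144,0],[.5144,.8575,0],[0,0,1]]),np.array([.6205,-.0009,.197]),8,y0=-20,y1=30,z0=20,z1=100)
a=np.hstack([r3,r4]);a=cv2.resize(np.clip(a*1.5,0,255).astype(np.uint8)[:,:,::-1],None,fx=.9,fy=.9);print(a.shape);cv2.imwrite("pics/z4.png",a)
```

```text
(576, 720, 3)
```

View pics/z4.png

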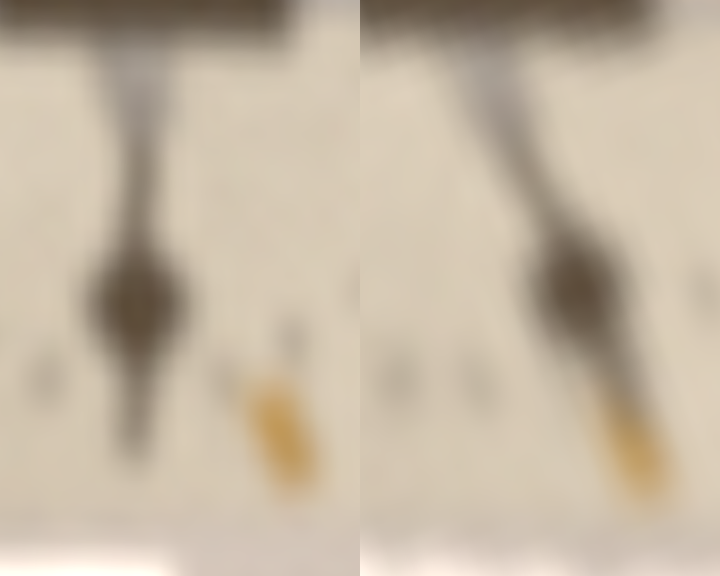

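In the rectified close-up, the needle (0.39 rad) ends in the tab (about 0.385–0.40 rad), with brass showing on both sides of its tip. The stud carries about 8 N and everything is still, so I hand it in.

```bash
python3 -c "
from workcell import job,readout
s=readout.sense();print(s['wrist_force'],s['grip_force'],s['time']);print(job.job_done())"
```

```text
[ 3.18809905 -0.73732662  4.25158057] 30.002281665802002 17.2333
the job is handed in; nothing more can be done
None
```

The job is handed in at 17.2 s; no verdict came back. The gauge is gripped at 30 N and resting on the left-most stud with about 8 N, rocked about 0.40 rad, with its pointer on the index tab to within about 0.02 rad by my camera measurement.

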